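# Shift the vacuum selector through its L gate

## Robot

A 7-joint arm with a two-finger parallel gripper is mounted at the origin on a cart in front of the work surface, level with it; the furniture and walls round the work are solid. World frame = base frame: x ahead of the robot, y to its left, z up, the work surface at z = 0. Lengths are in m, angles in degrees, forces in N, time in s.
With the tool pointing down it reaches from about 0.4 to 0.85 m from the base axis. Payload 4.5 kg.
Tool frame: the origin (TCP) lies between the finger pads; the fingertips stand 14 mm ahead of it and the grasp point (between the pads) lies 5 mm behind it; z points along the fingers, x is the direction in which the jaws open and shut, and the axes are right-handed (so a half turn about z gives the same grasp; the last joint's range is limited). The gripper opens to 85 mm and grips with 20 to 120 N. Pads are 22 mm wide; open, the fingers measure 114 mm over their backs; the gripper's body (76 mm by 85 mm) begins 54 mm behind the grasp point. The pads swing forward as they close: fully open they stand 13 mm farther back than shut.
Start: joints at [-64.068, 39.483, -11.15, 89.685, 9.013, 51.709, -12.324], TCP at [0.254, 0.571, 0.245] pointing down, gripper open.
Joint ranges: [-172.22, 172.22], [-26.19, 119.32], [-84.43, 86.54], [7.71, 146.69], [-57.33, 237.33], [2.42, 119.75], [-152.13, 152.13]. Speed limits (degrees/s): [147.25, 147.25, 180, 180, 180, 180, 180].

## Interface

Orientations are given as a 3x3 rotation matrix whose columns are the frame's x, y, z axes.
In Python, from rig import bot gives the robot as it stands.
- The arm moves only by the tool move_arm, never from a script. Its argument "rows" is a list of rows, each a list of 4 numbers: the shift along the tool's x, y, z in units of 25 mm (1.0 is 25 mm), then the turn about the tool's z in units of 6 degrees (1.0 is 6 degrees). A call has 1 to 5 rows; each row is the pose to reach, as a shift and turn from the pose measured when the call began, along the tool's axes at that moment; what a row does not reach only later rows make up. A row lasts 1/12 s, in which the tool goes at most 41.7 mm and 7.16 degrees, less where a joint would pass 70% of its speed; a pose out of reach is approached as far as the arm can. A call with a gripper value outside its range is refused whole. "grip" is the finger opening in mm, from 0 to 85.4, set as the call begins (left out, the last holds). The fingers move at their own pace and stop on an object; "squeeze" is the grip in N (left out, the last holds). Time passes only in rows, so rows that repeat a pose let the fingers close. It gives the time, the measured TCP pose, the force and the opening at its end, in the units of the state.
- bot.get_state(): the state, without advancing time (a new reading comes with each control period).
- bot.read_camera(name): name is "side" or "top"; returns the picture (480x640x3 uint8, red, green, blue); there is no depth.
- bot.get_calibration(name): a dict with "intrinsics" (3x3 intrinsics, pixels), "k1" (the pictures are not rectified: a ray, as slopes to the right and down, at radius r is drawn at 1 + k1 r^2 times it, then the intrinsics apply), "extrinsics" (4x4, takes a point from world to camera coordinates). Camera axes: x right, y down, z forward; pixel columns grow to the right and rows downward; lengths in m; the calibration is good to about 2 mm. A picture is of the moment at which its call begins. get_calibration takes no time and is no camera call.
- bot.hand_in(): hands the job in, once; it reports no verdict.
The state is a dict: "clock": time; "joints": joint angles; "qd": joint speeds; "joint_efforts": joint torques, N m; "eef_pos": TCP position; "tool_rot": TCP orientation; "contact_force": force on the tool from outside, world axes, zero at the start; "torque": the same for the moment, N m; "grip_width": opening from 0.0 (shut) to 1.0 (fully open).
Only numpy, scipy, OpenCV 4.12 (cv2) and the standard library are available. Lean on these libraries where they do the work, as an engineer would, in place of code of your own. Each camera call takes 0.05 s, during which the arm holds its last target.

## Task

Set the vacuum selector to its locked running position: with the fingertips, push the orange knob along the L-shaped slot, round the corner and on until it is fully home at the end by the green bar. Only push the knob, do not grip or lift it; leave it standing there and leave the other things on the bench where they are.

Things in the scene. Friction and masses are not known exactly. Their poses are not given: they have to be found in the camera images.
- selector: Vacuum line selector fixed to the bench: blue box 150 x 150 mm, steel top plate at 40 mm with an L-shaped through slot 14 mm wide. Origin: centre of its underside. z up; at yaw 0 its x points away from the robot, y to the left; yaw varies up to 0.6 rad either way. Short brass hose barbs on its +x face. The slot's first leg runs along +x at y = -35 mm, the second along +y at x = 35 mm.
- slot_start (a point): Closed start of the slot's first leg, by the white bar, at x = -41.5, y = -35 mm of the selector, on the plate's top (40 mm up). The slot's points give where the follower's axis comes; the pin has 1.5 mm play either side.
- slot_corner (a point): Corner of the slot, at x = 35, y = -35 mm of the selector, on the plate's top: follower's axis at the turn; from here the second leg runs along the selector's +y. The follower stops against the corner's far wall 1.5 mm beyond this point.
- slot_end (a point): Closed end of the second leg, by the green bar, at x = 35, y = 41.5 mm of the selector, on the plate's top: the follower's axis when its pin meets the end of the slot.
- follower: Captive follower sliding in the slot: 11 mm pin, dark flange 48 mm across, 5 mm thick on the plate, round scalloped orange knob on it (36 mm across, vertical sides 6 to 28 mm above the plate, top at 31), a disc below the plate keeps it in. Origin: on its axis at the plate's top. About 0.2 kg, no spring: slides with a few N, stays where left, turns freely, may tilt a few degrees. Starts in the first leg.
- knob_center (a point): Centre of the orange knob, on the follower's axis, 17 mm above the plate's top. At the start it stands 1 to 32 mm from the closed start of the first leg.
- knob_side_a: One quarter of the knob's scalloped rim (three lobes), part of the follower, its origin the same as the follower's; quarter a faces the follower's own +x. Serves only to tell gripping (fingers pressing on opposite quarters) from pushing.
- knob_side_b: One quarter of the knob's scalloped rim (three lobes), part of the follower, its origin the same as the follower's; quarter b faces the follower's own +y. Serves only to tell gripping (fingers pressing on opposite quarters) from pushing.
- knob_side_c: One quarter of the knob's scalloped rim (three lobes), part of the follower, its origin the same as the follower's; quarter c faces the follower's own -x. Serves only to tell gripping (fingers pressing on opposite quarters) from pushing.
- knob_side_d: One quarter of the knob's scalloped rim (three lobes), part of the follower, its origin the same as the follower's; quarter d faces the follower's own -y. Serves only to tell gripping (fingers pressing on opposite quarters) from pushing.
- beaker_a: Bystander: clear beaker, 70 mm wide, 100 mm high, left on the bench. Origin: centre of its underside.
- beaker_b: Bystander: clear beaker, 70 mm wide, 100 mm high, left on the bench. Origin: centre of its underside.
- stopper: Bystander: cream rubber stopper, 35 mm wide, 28 mm high, standing a few centimetres left (+y side) of the selector. Origin: centre of its underside.
- timer: Bystander: flat white timer, 66 x 62 x 14 mm, lying a few centimetres right (-y side) of the selector. Origin: centre of its underside.
- wash_bottle: Bystander: white wash bottle, 67 mm wide, 183 mm high, at the back. Origin: centre of its underside.
- red_cap_bottle: Bystander: white bottle with a red cap, 54 mm wide, 130 mm high, beyond the selector to its left. Origin: centre of its underside.
- parts_case: Bystander: blue-grey flat case, 94 x 130 x 35 mm, lying on the right. Origin: centre of its underside.
- hose_stand: Fixed obstacle, not part of the job: thin steel stand, base 52 mm wide, 168 mm high, holding the end of the pump's hose on the left of the bench. Origin: centre of its underside. A filter flask with funnel (fixed, 295 mm high) stands behind it at the back.

How it is judged (in metres and radians):
On the way, in this order (a step that is already met when the one before it is completed fails the run):
1. the knob has been pushed along the first leg into the corner of the slot (x of follower in the frame of selector above 0.026 m and y of follower in the frame of selector below -0.01 m).
2. the knob has been pushed along the second leg to its end (y of follower in the frame of selector above 0.0365 m and x of follower in the frame of selector between 0.0305 and 0.0395 m), for 0.1 s.
At the end, for the whole second after the job is handed in: The follower rests in the second leg with its axis within 5 mm of the slot's closed end by the green bar, upright (tilt under 0.09 rad) and still (under 10 mm/s) (all of step 2 and linear speed of follower below 0.01 m/s and angle between follower's own z axis and vertical below 0.09 rad); the robot touches nothing.
It fails at once if the knob is gripped: fingers press on opposite sides of it at once (over 1.5 N each) ((contact force between the fingers and knob_side_a above 1.5 N and contact force between the fingers and knob_side_c above 1.5 N) or (contact force between the fingers and knob_side_b above 1.5 N and contact force between the fingers and knob_side_d above 1.5 N)).
It fails at once if the follower is lifted more than 5 mm off the plate (z of follower in the frame of selector above 0.045 m).
It fails at once if a bystander is moved by more than 20 mm (distance of any of beaker_a, beaker_b, stopper, timer, wash_bottle, red_cap_bottle, parts_case from where it was at the start of the episode above 0.02 m).
It also fails if it takes over 48 s, if anything falls off the work surface, if the arm or the gripper's body presses on something with over 40 N, if the wrist force passes 120 N, or if a joint passes its speed limit or range.

## Working session

There is one attempt and no reset: what is moved stays moved. The work goes in short steps, Python scripts to look and compute and a tool call to move; the robot and the scene stay as the last step left them, time stands still between calls to the robot, and variables do not carry over. Pictures are saved under pics/ and viewed, and the job is handed in when it is done.

Besides the shell and the picture viewer there is one more tool, called after "Call:" as name(argument=value, ...) on one line, values as JSON. move_arm: Moves the arm, as the interface text tells. Its arguments: {"type":"object","properties":{"rows":{"type":"array"},"grip":{"type":"number"},"squeeze":{"type":"number"}},"required":["rows"]}

```bash
mkdir -p pics; ls
python3 - <<'E'
from rig import bot
import cv2,numpy as np
for n in("top","side"):
    im=bot.read_camera(n); cv2.imwrite(f"pics/{n}0.png",im[:,:,::-1]); 
    c=bot.get_calibration(n); print(n,np.round(c["intrinsics"],1).tolist(),c["k1"],np.round(c["extrinsics"],3).tolist())
s=bot.get_state(); print(s["clock"],s["eef_pos"],np.round(s["tool_rot"],3).tolist(),s["grip_width"])
E
```

```text
pics
top [[488.0, 0.0, 332.8], [0.0, 488.0, 240.9], [0.0, 0.0, 1.0]] -0.08439295676159525 [[0.028, -0.999, -0.017, -0.045], [-0.982, -0.025, -0.187, 0.617], [0.187, 0.022, -0.982, 1.274], [0.0, 0.0, 0.0, 1.0]]
side [[577.6, 0.0, 321.5], [0.0, 577.6, 237.5], [0.0, 0.0, 1.0]] -0.07522590830538001 [[0.993, -0.116, 0.01, -0.629], [-0.071, -0.671, -0.738, 0.064], [0.093, 0.732, -0.675, 1.804], [0.0, 0.0, 0.0, 1.0]]
0.1 [0.25398265 0.5704503  0.24457279] [[0.407, 0.914, -0.001], [0.914, -0.407, -0.002], [-0.002, 0.0, -1.0]] 1.0009100260855301
```

View pics/top0.png

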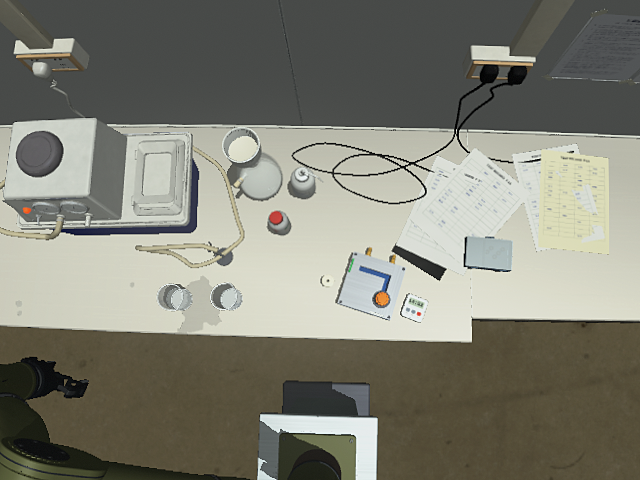

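View pics/side0.png

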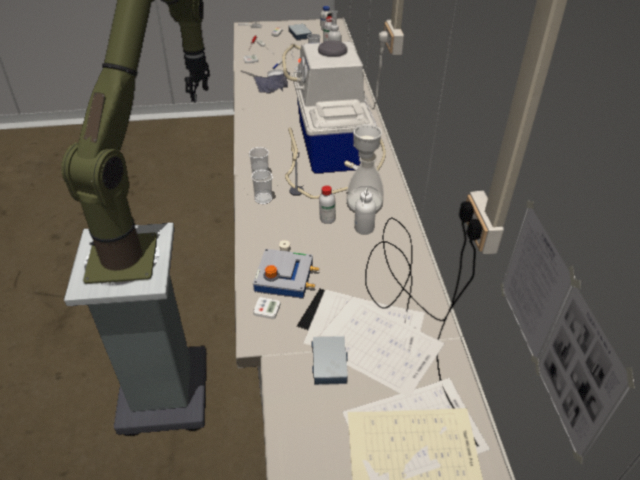

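```bash
cat > h.py <<'E'
from rig import bot
import cv2,numpy as np
def cal(n):
    c=bot.get_calibration(n); return np.array(c["intrinsics"]),c["k1"],np.array(c["extrinsics"])
def D(k1): return np.array([k1,0,0,0,0.])
def ray(n,uv):
    K,k1,E=cal(n); p=cv2.undistortPoints(np.array(uv,float).reshape(-1,1,2),K,D(k1)).reshape(-1,2)
    d=np.c_[p,np.ones(len(p))]@E[:3,:3]; return -E[:3,:3].T@E[:3,3],d
def plane(n,uv,z):
    o,d=ray(n,uv); return o+d*((z-o[2])/d[:,2])[:,None]
def proj(n,P):
    K,k1,E=cal(n); return cv2.projectPoints(np.array(P,float).reshape(-1,3),cv2.Rodrigues(E[:3,:3])[0],E[:3,3],K,D(k1))[0].reshape(-1,2)
E
python3 - <<'E'
import cv2
a=cv2.imread("pics/top0.png")[235:335,310:440]; cv2.imwrite("pics/top0z.png",cv2.resize(a,None,fx=6,fy=6,interpolation=cv2.INTER_CUBIC))
a=cv2.imread("pics/side0.png")[230:330,240:340]; cv2.imwrite("pics/side0z.png",cv2.resize(a,None,fx=6,fy=6,interpolation=cv2.INTER_CUBIC))
E
```

```text
(no output)
```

View pics/top0z.png

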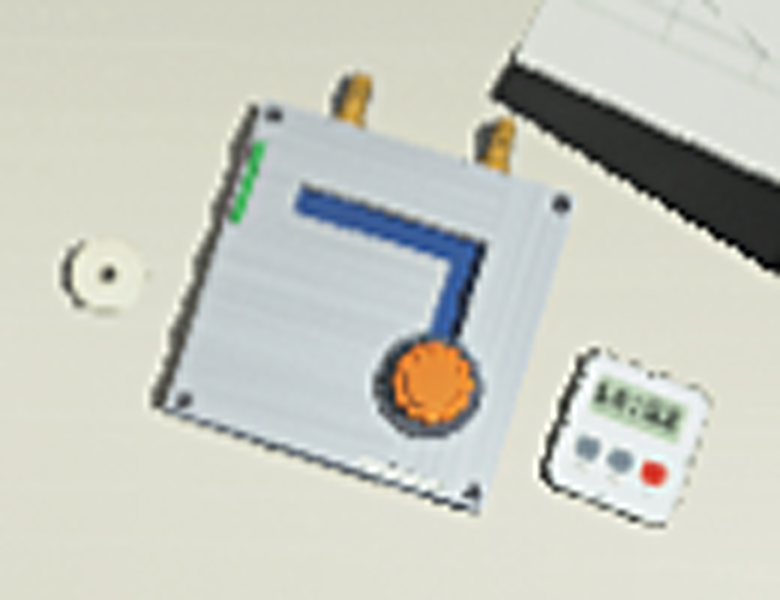

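View pics/side0z.png

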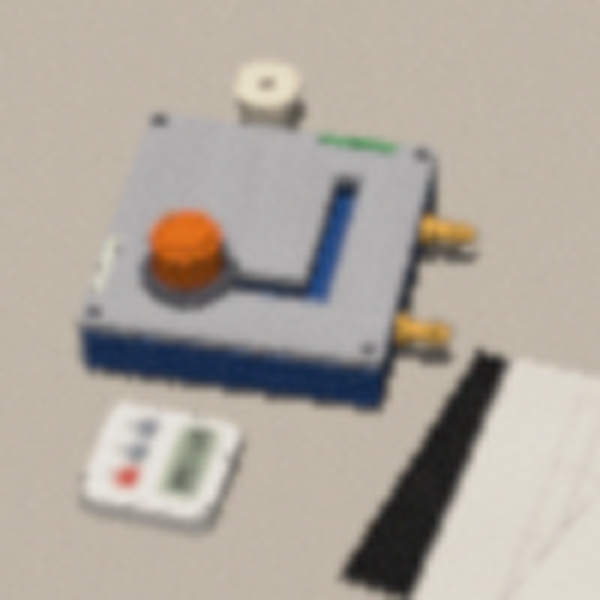

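Run:
```python
from h import *
t=np.array([[255,103],[575,195],[478,512],[157,405]],float); t=(t+.5)/6-.5+[310,235]
s=np.array([[435,153],[383,366],[82,325],[152,118]],float); s=(s+.5)/6-.5+[240,230]
loc=np.array([[75,75],[75,-75],[-75,-75],[-75,75]])/1000.
for n,p,l in(("top",t,loc),("side",s,loc)):
    P=plane(n,p,.04); c=P.mean(0); Q=(P-c)[:,:2]
    z=np.sum((Q[:,0]+1j*Q[:,1])*np.conj(l[:,0]+1j*l[:,1])); yaw=np.angle(z)
    R=np.array([[np.cos(yaw),-np.sin(yaw)],[np.sin(yaw),np.cos(yaw)]])
    print(n,c,yaw,abs(z)/np.sum(l**2)); print(np.round((P[:,:2]-c[:2])@R,4).tolist())
    im=cv2.imread(f"pics/{n}0.png"); hsv=cv2.cvtColor(im,cv2.COLOR_BGR2HSV)
    m=cv2.inRange(hsv,(5,150,120),(20,255,255)); 
    k,lab,st,ce=cv2.connectedComponentsWithStats(m)
    u0=proj(n,c)[0]; b=min((i for i in range(1,k) if st[i,4]>80),key=lambda i:np.hypot(*(ce[i]-u0)))
    print(st[b],ce[b]); K=plane(n,ce[b],.071 if n=="top" else .060)[0]; print(K,(K[:2]-c[:2])@R)
    for nm,pt in(("stopper",((100,273) if n=="top" else (267,85))),):
        pt=(np.array(pt)+.5)/6-.5+([310,235] if n=="top" else [240,230]); print(nm,plane(n,pt,.028))
```

```text
top [ 0.50207674 -0.13447759  0.04      ] -0.282625973024275 0.9991642320459985
[[0.0722, 0.0755], [0.0758, -0.0764], [-0.0749, -0.0754], [-0.0731, 0.0763]]
[375 292  14  14 138] [381.56521739 298.36956522]
[ 0.46418574 -0.16211477  0.071     ] [-0.02868031 -0.03710769]
stopper [[ 0.51356469 -0.01290952  0.028     ]]
side [ 0.50213777 -0.14297225  0.04      ] -0.27984797994694866 0.9863844287001785
[[0.0736, 0.0738], [0.0745, -0.0745], [-0.0738, -0.0733], [-0.0743, 0.074]]
[265 266  12  11  90] [270.44444444 270.2       ]
[ 0.46342015 -0.16303968  0.06      ] [-0.0316686  -0.02998094]
stopper [[ 0.51220317 -0.01986082  0.028     ]]
```

Call:
move_arm(rows=[[-1.0,1.25,0,-0.4],[-2.0,2.5,0,-0.8],[-3.0,3.75,0,-1.3],[-4.0,5.0,0,-1.3],[-5.0,6.25,0,-1.3]], grip=0, squeeze=20)

```text
clock: 0.52
eef_pos: [0.3463, 0.3907, 0.2445]
tool_rot: [[0.278, 0.96, -0.001], [0.96, -0.278, -0.002], [-0.002, -0.0, -1.0]]
contact_force: [1.6, -1.1, 0.6]
grip_width: 0.3
```

```bash
cat >> h.py <<'E'
C=np.array([.502,-.136]);YAW=-.281
ex=np.array([np.cos(YAW),np.sin(YAW)]);ey=np.array([-ex[1],ex[0]])
def W(lx,ly): return C+lx*ex+ly*ey
def goal(x,y,z):
    s=bot.get_state(); R=np.array(s["tool_rot"]); p=np.array(s["eef_pos"])
    l=p[:2]-C
    xa=np.degrees(np.arctan2(R[1,0],R[0,0])); 
    print("t",s["clock"],"p",p.round(4),"local",(l@ex).round(4),(l@ey).round(4),"F",np.round(s["contact_force"],1),"xang",xa.round(2),"grip",round(s["grip_width"],3))
    print("units",((R.T@(np.array([x,y,z])-p))/.025).round(2),"turn",((xa-np.degrees(np.arctan2(ey[1],ey[0])))/6).round(2), R[:,2].round(3))
E
python3 -c "
from h import *
goal(.42,.25,.245)
goal(*W(-.073,-.035),.2)"
```

```text
t 0.5167 p [0.3463 0.3907 0.2445] local -0.2957 0.4629 F [ 1.6 -1.1  0.6] xang 73.84 grip 0.3
units [-4.59  4.4  -0.01] turn -0.01 [-0.001 -0.002 -1.   ]
t 0.5167 p [0.3463 0.3907 0.2445] local -0.2957 0.4629 F [ 1.6 -1.1  0.6] xang 73.84 grip 0.3
units [-19.9    8.93   1.83] turn -0.01 [-0.001 -0.002 -1.   ]
```

Call:
move_arm(rows=[[-1.1,1.1,0,0],[-2.2,2.2,0,0],[-3.3,3.3,0,0],[-4.5,4.4,0,0],[-6.0,4.8,0,0]])

```text
clock: 0.93
eef_pos: [0.4235, 0.2117, 0.2448]
tool_rot: [[0.281, 0.96, 0.003], [0.96, -0.281, -0.001], [-0.0, 0.003, -1.0]]
contact_force: [1.9, -0.7, -0.3]
grip_width: 0.001
```

Call:
move_arm(rows=[[-1.5,0.45,0,0],[-3.0,0.9,0,0],[-4.5,1.3,0,0],[-6.0,1.8,0,0],[-7.5,2.2,0,0]])

```text
clock: 1.35
eef_pos: [0.4234, 0.0143, 0.2448]
tool_rot: [[0.281, 0.96, 0.003], [0.96, -0.281, -0.001], [-0.0, 0.003, -1.0]]
contact_force: [1.4, 0.4, 1.1]
grip_width: -0.002
```

```bash
python3 -c "
from h import *
goal(*W(-.073,-.035),.1)"
```

```text
t 1.35 p [0.4234 0.0143 0.2448] local -0.1172 0.1226 F [1.4 0.4 1.1] xang 73.67 grip -0.002
units [-6.3   1.78  5.8 ] turn -0.04 [ 0.003 -0.001 -1.   ]
```

Call:
move_arm(rows=[[-1.5,0.4,0,0],[-3.0,0.8,0,0],[-4.5,1.2,0,0],[-6.0,1.5,0.5,0],[-6.3,1.5,2.0,0]])

```text
clock: 1.77
eef_pos: [0.4171, -0.1564, 0.1972]
tool_rot: [[0.293, 0.956, 0.011], [0.956, -0.293, -0.007], [-0.004, 0.013, -1.0]]
contact_force: [0.9, -1.1, -1.0]
grip_width: 0.001
```

Call:
move_arm(rows=[[0,0,1.0,0],[0,0,2.0,0],[0,0,3.0,0],[0,0,3.7,0],[0,0,3.7,0]])

```text
clock: 2.18
eef_pos: [0.4166, -0.1565, 0.102]
tool_rot: [[0.293, 0.956, 0.006], [0.956, -0.293, -0.006], [-0.004, 0.008, -1.0]]
contact_force: [0.0, 0.3, -1.1]
grip_width: 0.005
```

Run:
```python
from h import *
goal(*W(-.073,-.035),.064)
for n,b in(("top",(235,310,100,130)),("side",(220,230,110,110))):
    im=bot.read_camera(n); a=im[b[0]:b[0]+b[2],b[1]:b[1]+b[3],::-1]
    cv2.imwrite(f"pics/{n}1z.png",cv2.resize(a,None,fx=5,fy=5,interpolation=cv2.INTER_CUBIC))
```

```text
t 2.1833 p [ 0.4166 -0.1565  0.102 ] local -0.0764 -0.0434 F [ 0.   0.3 -1.1] xang 72.98 grip 0.005
units [0.35 0.12 1.52] turn -0.15 [ 0.006 -0.006 -1.   ]
```

View pics/top1z.png

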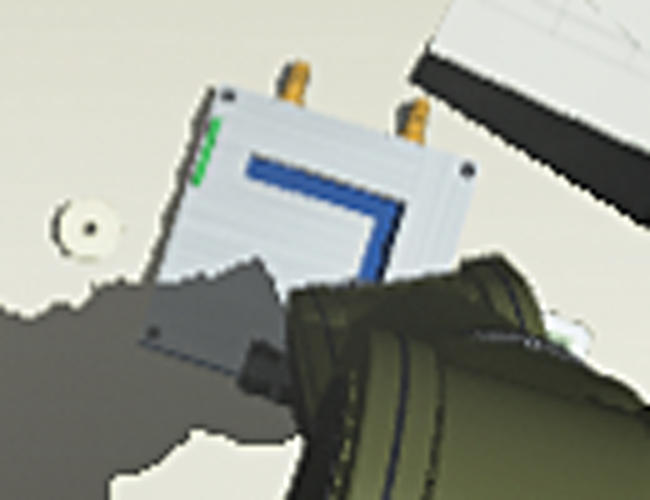

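View pics/side1z.png

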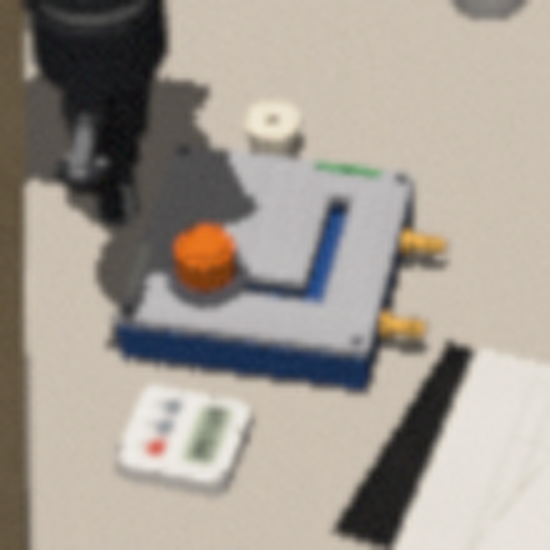

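Run:
```python
from h import *
u=proj("side",[.4166,-.1565,.088])[0]; print((u-[230,220])*5)
```

```text
[118.28548146 215.21242781]
```

Call:
move_arm(rows=[[0.35,0,0.4,-0.1],[0.35,0,0.8,-0.1],[0.35,0,1.2,-0.1],[0.35,0,1.5,-0.1],[0.35,0,1.5,-0.1]])

```text
clock: 2.7
eef_pos: [0.421, -0.1488, 0.067]
tool_rot: [[0.283, 0.959, 0.01], [0.959, -0.283, -0.007], [-0.004, 0.012, -1.0]]
contact_force: [0.8, 0.3, -0.5]
grip_width: 0.002
```

Run:
```python
from h import *
goal(*W(-.06,-.035),.064)
```

```text
t 2.7 p [ 0.421  -0.1488  0.067 ] local -0.0743 -0.0348 F [ 0.8  0.3 -0.5] xang 73.57 grip 0.002
units [-0.01  0.57  0.13] turn -0.06 [ 0.01  -0.007 -1.   ]
```

Call:
move_arm(rows=[[0,0.2,0.1,0],[0,0.4,0.1,0],[0,0.6,0.1,0],[0,0.8,0.1,0],[0,1.0,0.1,0]])

```text
clock: 3.12
eef_pos: [0.4445, -0.1561, 0.0651]
tool_rot: [[0.283, 0.959, 0.008], [0.959, -0.283, -0.007], [-0.005, 0.01, -1.0]]
contact_force: [-2.9, 1.2, 2.9]
grip_width: -0.002
```

Run:
```python
from h import *
goal(*W(.006,-.035),.064)
im=bot.read_camera("side")
cv2.imwrite("pics/s2.png",cv2.resize(im[220:330,230:340,::-1],None,fx=5,fy=5,interpolation=cv2.INTER_CUBIC))
```

```text
t 3.1167 p [ 0.4445 -0.1561  0.0651] local -0.0497 -0.0353 F [-2.9  1.2  2.9] xang 73.55 grip -0.002
units [0.02 2.23 0.07] turn -0.06 [ 0.008 -0.007 -1.   ]
```

View pics/s2.png

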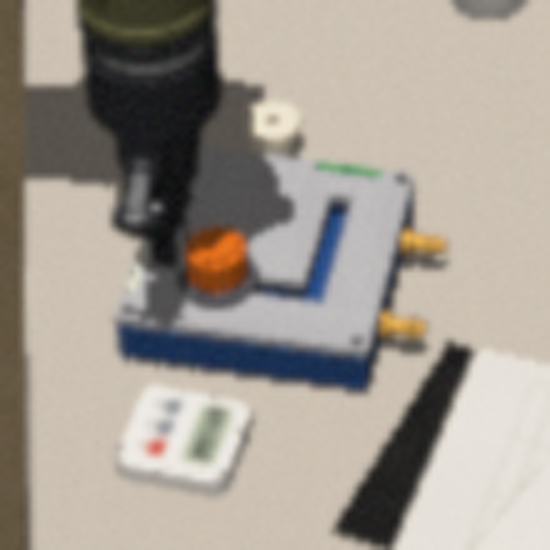

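Call:
move_arm(rows=[[0,0.3,0,0],[0,0.6,0,0],[0,0.9,0,0],[0,1.2,0,0],[0,1.5,0,0]])

```text
clock: 3.58
eef_pos: [0.4828, -0.1673, 0.0655]
tool_rot: [[0.283, 0.959, 0.011], [0.959, -0.283, -0.007], [-0.004, 0.013, -1.0]]
contact_force: [-0.6, 0.1, -1.2]
grip_width: 0.002
```

Call:
move_arm(rows=[[0,0.1,0,0],[0,0.2,0,0],[0,0.3,0,0],[0,0.4,0,0],[0,0.5,0,0]])

```text
clock: 4.0
eef_pos: [0.4947, -0.1708, 0.0657]
tool_rot: [[0.283, 0.959, 0.011], [0.959, -0.283, -0.007], [-0.004, 0.012, -1.0]]
contact_force: [-0.1, -0.1, -0.6]
grip_width: 0.002
```

Run:
```python
from h import *
goal(*W(.006,-.035),.064)
im=bot.read_camera("side")
cv2.imwrite("pics/s3.png",cv2.resize(im[220:330,230:340,::-1],None,fx=5,fy=5,interpolation=cv2.INTER_CUBIC))
```

```text
t 4.0 p [ 0.4947 -0.1708  0.0657] local 0.0026 -0.0355 F [-0.1 -0.1 -0.6] xang 73.54 grip 0.002
units [0.02 0.13 0.07] turn -0.06 [ 0.011 -0.007 -1.   ]
```

View pics/s3.png

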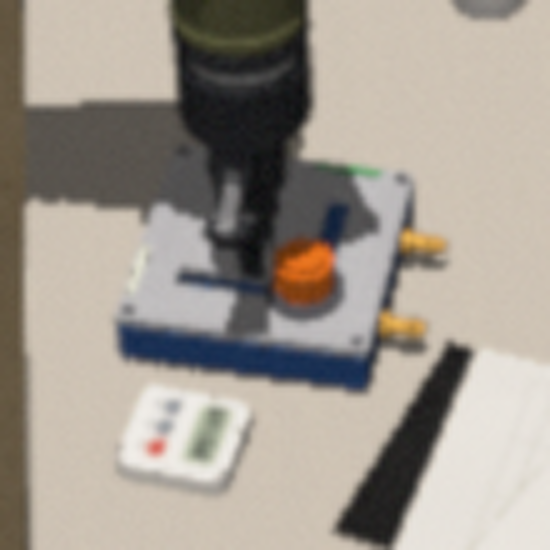

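Call:
move_arm(rows=[[0,0.06,0,0],[0,0.12,0,0],[0,0.18,0,0],[0,0.2,0,0]])

```text
clock: 4.38
eef_pos: [0.5009, -0.1726, 0.0658]
tool_rot: [[0.284, 0.959, 0.013], [0.959, -0.284, -0.008], [-0.004, 0.015, -1.0]]
contact_force: [-0.3, 1.2, -0.7]
grip_width: -0.003
```

Call:
move_arm(rows=[[0,0.05,0,0],[0,0.1,0,0],[0,0.1,0,0]])

```text
clock: 4.63
eef_pos: [0.5011, -0.1728, 0.0657]
tool_rot: [[0.283, 0.959, 0.008], [0.959, -0.283, -0.007], [-0.004, 0.01, -1.0]]
contact_force: [-5.2, 1.2, 4.4]
grip_width: -0.001
```

Run:
```python
from h import *
goal(*W(.006,-.035),.064)
im=bot.read_camera("side")
cv2.imwrite("pics/s4.png",cv2.resize(im[220:330,230:340,::-1],None,fx=5,fy=5,interpolation=cv2.INTER_CUBIC))
print((proj("side",[[*W(.035,-.035),.057],[*W(.0365,-.035),.057],[*W(.035,-.035),.071]])-[230,220])*5)
hsv=cv2.cvtColor(im,cv2.COLOR_RGB2HSV); m=cv2.inRange(hsv,(4,150,80),(20,255,255)); m[:,:270]=0;m[:,305:]=0;m[:255]=0;m[300:]=0
y,x=np.nonzero(m);print(x.mean(),y.mean(),x.min(),x.max(),len(x))
```

```text
t 4.6333 p [ 0.5011 -0.1728  0.0657] local 0.0094 -0.0355 F [-5.2  1.2  4.4] xang 73.54 grip -0.001
units [ 0.02 -0.14  0.07] turn -0.06 [ 0.008 -0.007 -1.   ]
[[311.16864052 266.35729837]
 [313.69102765 266.6788557 ]
 [310.5761461  249.55258406]]
292.412213740458 274.0687022900763 287 298 131
```

View pics/s4.png

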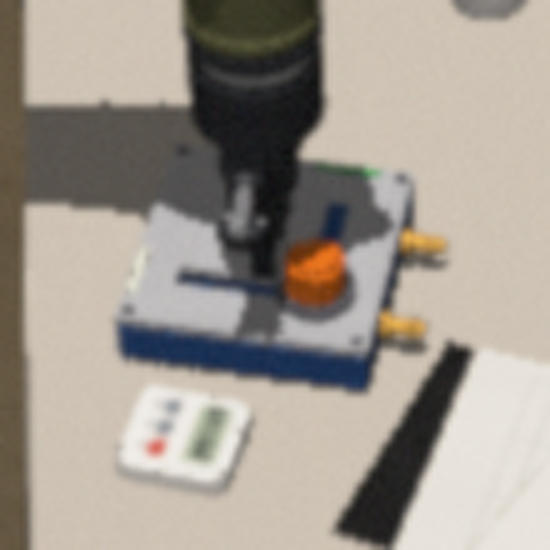

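Call:
move_arm(rows=[[0,-0.4,0,0],[0,-0.4,-0.8,0],[0,-0.4,-1.6,0],[-0.5,-0.2,-2.0,0],[-1.2,0.4,-2.0,0]])

```text
clock: 5.1
eef_pos: [0.5027, -0.2023, 0.1183]
tool_rot: [[0.279, 0.96, 0.011], [0.96, -0.279, -0.006], [-0.003, 0.013, -1.0]]
contact_force: [0.6, 0.6, -1.0]
grip_width: 0.002
```

Run:
```python
from h import *
goal(*W(.037,-.085),.065)
```

```text
t 5.1 p [ 0.5027 -0.2023  0.1183] local 0.0191 -0.0635 F [ 0.6  0.6 -1. ] xang 73.78 grip 0.002
units [-0.85  0.69  2.14] turn -0.02 [ 0.011 -0.006 -1.   ]
```

Call:
move_arm(rows=[[-0.5,0.3,0,0],[-0.9,0.7,0,0],[-0.9,0.7,0.8,0],[-0.9,0.7,1.6,0],[-0.9,0.7,2.1,0]])

```text
clock: 5.52
eef_pos: [0.5143, -0.2297, 0.065]
tool_rot: [[0.28, 0.96, 0.012], [0.96, -0.28, -0.007], [-0.003, 0.014, -1.0]]
contact_force: [-1.1, 0.2, -0.2]
grip_width: -0.002
```

Run:
```python
from h import *
goal(*W(.037,-.0675),.065)
im=bot.read_camera("side")
cv2.imwrite("pics/s5.png",cv2.resize(im[220:330,230:340,::-1],None,fx=5,fy=5,interpolation=cv2.INTER_CUBIC))
im=bot.read_camera("top")
cv2.imwrite("pics/t5.png",cv2.resize(im[235:335,310:440,::-1],None,fx=5,fy=5,interpolation=cv2.INTER_CUBIC))
```

```text
t 5.5167 p [ 0.5143 -0.2297  0.065 ] local 0.0378 -0.0866 F [-1.1  0.2 -0.2] xang 73.73 grip -0.002
units [ 0.76 -0.03 -0.  ] turn -0.03 [ 0.012 -0.007 -1.   ]
```

View pics/s5.png

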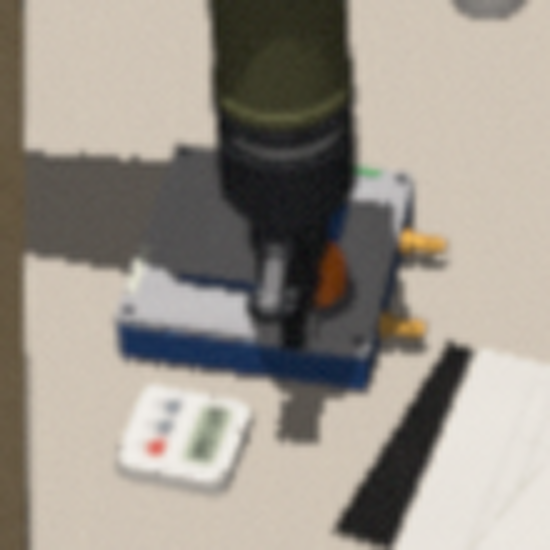

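View pics/t5.png

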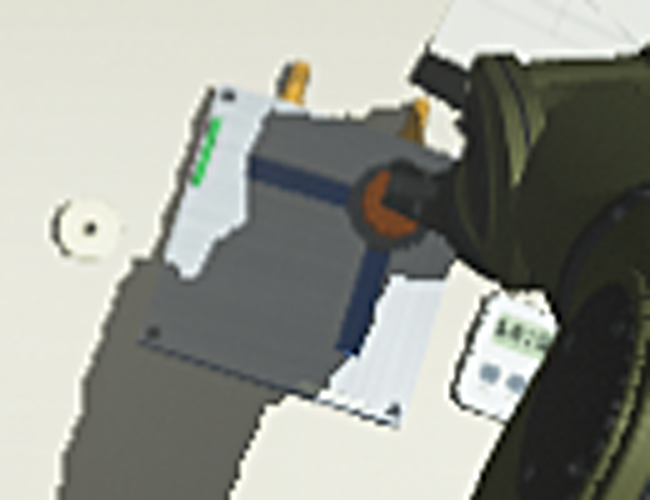

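Call:
move_arm(rows=[[0.25,0,0,0],[0.5,0,0,0],[0.75,0,0,0],[1.0,0,0,0],[1.25,0,0,0]])

```text
clock: 6.03
eef_pos: [0.5225, -0.1987, 0.0652]
tool_rot: [[0.279, 0.96, 0.01], [0.96, -0.279, -0.007], [-0.004, 0.012, -1.0]]
contact_force: [-0.3, -3.1, 2.3]
grip_width: -0.002
```

Run:
```python
from h import *
goal(*W(.037,.009),.065)
im=bot.read_camera("top")
cv2.imwrite("pics/t6.png",cv2.resize(im[235:335,310:440,::-1],None,fx=5,fy=5,interpolation=cv2.INTER_CUBIC))
```

```text
t 6.0333 p [ 0.5225 -0.1987  0.0652] local 0.0371 -0.0546 F [-0.3 -3.1  2.3] xang 73.79 grip -0.002
units [ 2.54 -0.01 -0.  ] turn -0.02 [ 0.01  -0.007 -1.   ]
```

View pics/t6.png

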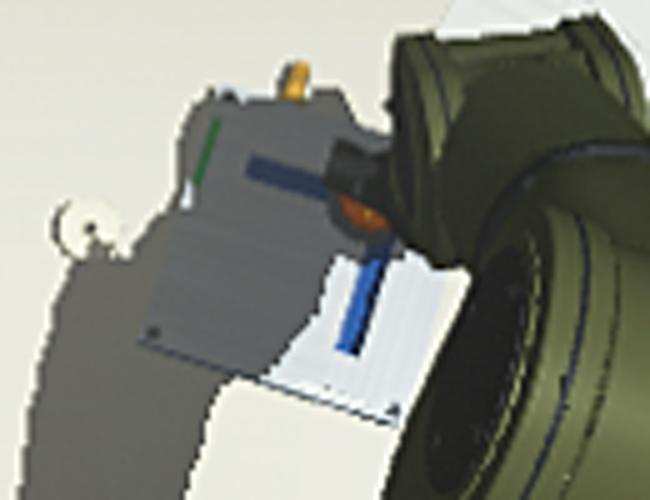

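Pushing well: the flange has moved left along the second leg (to about px 360,205 in the crop). I'll go on along it.

Call:
move_arm(rows=[[0.3,0,0,0],[0.6,0,0,0],[0.9,0,0,0],[1.2,0,0,0],[1.5,0,0,0]])

```text
clock: 6.5
eef_pos: [0.5336, -0.1601, 0.0651]
tool_rot: [[0.277, 0.961, 0.011], [0.961, -0.277, -0.005], [-0.002, 0.012, -1.0]]
contact_force: [-0.1, -1.2, 0.5]
grip_width: 0.005
```

Call:
move_arm(rows=[[0.12,0,0,0],[0.24,0,0,0],[0.36,0,0,0],[0.48,0,0,0],[0.6,0,0,0]])

```text
clock: 6.92
eef_pos: [0.5377, -0.1461, 0.065]
tool_rot: [[0.278, 0.961, 0.01], [0.961, -0.278, -0.006], [-0.003, 0.012, -1.0]]
contact_force: [-1.6, -1.9, 1.8]
grip_width: 0.001
```

Run:
```python
from h import *
goal(*W(.037,.009),.065)
im=bot.read_camera("top")
cv2.imwrite("pics/t7.png",cv2.resize(im[235:335,310:440,::-1],None,fx=5,fy=5,interpolation=cv2.INTER_CUBIC))
```

```text
t 6.9167 p [ 0.5377 -0.1461  0.065 ] local 0.0371 0.0002 F [-1.6 -1.9  1.8] xang 73.86 grip 0.001
units [ 0.35 -0.    0.  ] turn -0.01 [ 0.01  -0.006 -1.   ]
```

View pics/t7.png

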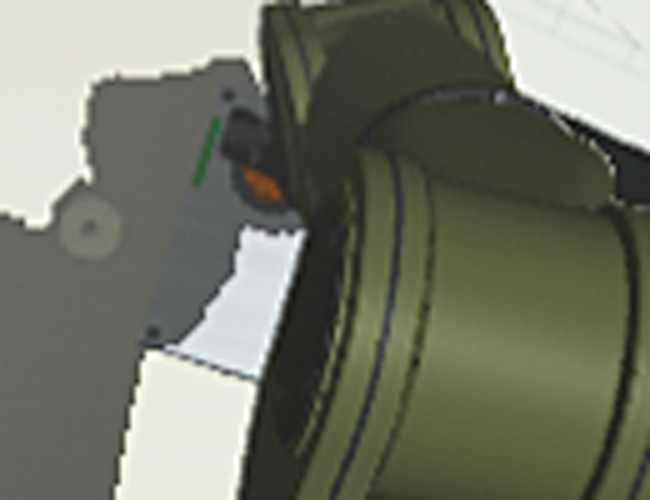

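Call:
move_arm(rows=[[0.07,0,0,0],[0.14,0,0,0],[0.21,0,0,0],[0.28,0,0,0],[0.28,0,0,0]])

```text
clock: 7.38
eef_pos: [0.5402, -0.1377, 0.065]
tool_rot: [[0.276, 0.961, 0.011], [0.961, -0.276, -0.005], [-0.001, 0.012, -1.0]]
contact_force: [-1.1, -1.4, 0.5]
grip_width: 0.001
```

Call:
move_arm(rows=[[0.06,0,0,0],[0.12,0,0,0],[0.12,0,0,0]])

```text
clock: 7.63
eef_pos: [0.5404, -0.1367, 0.0652]
tool_rot: [[0.278, 0.961, 0.01], [0.961, -0.278, -0.007], [-0.004, 0.011, -1.0]]
contact_force: [-0.8, -4.4, 1.8]
grip_width: 0.002
```

Call:
move_arm(rows=[[0.1,0,0,0],[0.2,0,0,0],[0.25,0,0,0],[0.25,0,0,0]])

```text
clock: 7.97
eef_pos: [0.5405, -0.136, 0.0656]
tool_rot: [[0.282, 0.959, 0.007], [0.959, -0.282, -0.014], [-0.012, 0.01, -1.0]]
contact_force: [-2.5, -10.4, 6.1]
grip_width: -0.004
```

Call:
move_arm(rows=[[-0.3,0,0,0],[-0.8,0,0,0],[-0.8,0,-1.0,0],[-0.8,0,-2.2,0],[-0.8,0,-3.5,0]])

```text
clock: 8.38
eef_pos: [0.5332, -0.1538, 0.1532]
tool_rot: [[0.282, 0.959, 0.004], [0.959, -0.282, -0.012], [-0.011, 0.007, -1.0]]
contact_force: [2.3, -0.7, -0.1]
grip_width: -0.001
```

Call:
move_arm(rows=[[-1.0,-1.0,-1.0,0],[-2.0,-2.0,-2.0,0],[-3.0,-3.0,-2.5,0],[-4.0,-4.0,-2.5,0],[-5.0,-4.5,-2.5,0]])

```text
clock: 8.8
eef_pos: [0.3862, -0.2413, 0.217]
tool_rot: [[0.281, 0.96, 0.003], [0.96, -0.281, -0.012], [-0.011, 0.006, -1.0]]
contact_force: [-0.1, -0.2, 0.0]
grip_width: -0.002
```

Run:
```python
from h import *
goal(*W(.037,.009),.065)
for n,b in(("top",(235,310,100,130)),("side",(220,230,110,110))):
    im=bot.read_camera(n); a=im[b[0]:b[0]+b[2],b[1]:b[1]+b[3],::-1]
    cv2.imwrite(f"pics/{n}8z.png",cv2.resize(a,None,fx=5,fy=5,interpolation=cv2.INTER_CUBIC))
    print(n,(proj(n,[[*W(.035,.0415),.071],[*W(.035,.0365),.071]])-[b[1],b[0]])*5)
```

```text
t 8.8 p [ 0.3862 -0.2413  0.217 ] local -0.082 -0.1333 F [-0.1 -0.2  0. ] xang 73.66 grip -0.002
units [5.78 4.7  6.05] turn -0.04 [ 0.003 -0.012 -1.   ]
top [[254.32382236 158.7416812 ]
 [263.25900502 161.53939249]]
side [[336.15522943 159.5094757 ]
 [334.53294643 165.21854648]]
```

View pics/top8z.png

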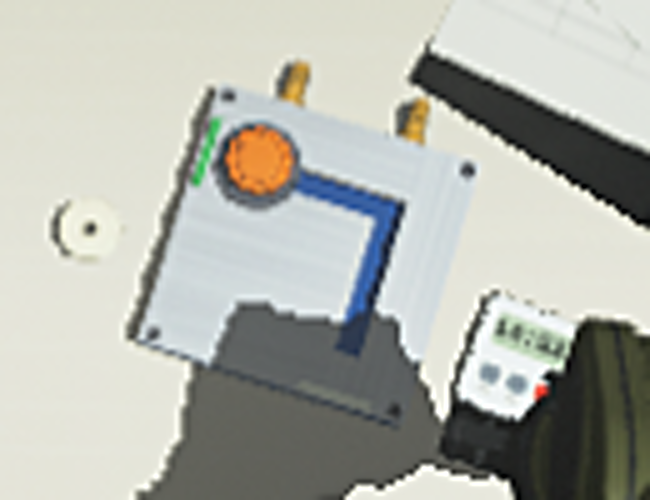

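View pics/side8z.png

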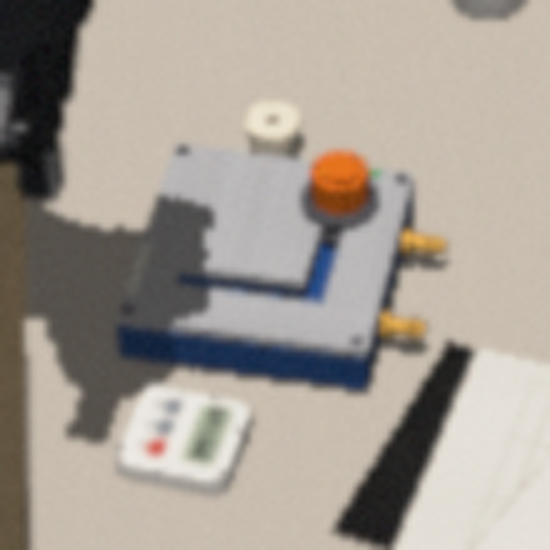

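Run:
```python
from h import *
# slot end edge (before) and corner outer edges in top0z (x6 crop)
e=(np.array([[297,201],[485,243]])+.5)/6-.5+[310,235]
for P in plane("top",e,.04): print("slot",((P[:2]-C)@ex).round(4),((P[:2]-C)@ey).round(4))
for f,b in(("top",(235,310)),):
    im=bot.read_camera("top"); hsv=cv2.cvtColor(im,cv2.COLOR_RGB2HSV)
    m=cv2.inRange(hsv,(5,150,120),(20,255,255)); m[:,:340]=0;m[:,378:]=0;m[:255]=0;m[300:]=0
    k,l,s,c=cv2.connectedComponentsWithStats(m); i=1+s[1:,4].argmax()
    P=plane("top",c[i],.071)[0]; print(s[i],c[i],((P[:2]-C)@ex).round(4),((P[:2]-C)@ey).round(4))
    P=plane("top",[381.565,298.37],.071)[0]; print("start",((P[:2]-C)@ex).round(4),((P[:2]-C)@ey).round(4))
```

```text
slot 0.0344 0.0451
slot 0.0418 -0.0421
[355 260  13  14 133] [361.30827068 266.59398496] 0.0358 0.0405
start -0.0291 -0.0356
```

```bash
python3 -c "
from rig import bot
print(bot.hand_in())"
```

```text
the job is handed in; nothing more can be done
None
```

The orange knob is at the green-bar end of the slot, and the job is handed in; no verdict came back. I pushed it with the closed fingertips, first along the first leg into the corner. I then went round to its right side and pushed it along the second leg to its end, finishing at about 9 s of the 48 s allowed.

- **Reaching the stops:** At the corner the fingers stalled at about 5 N, and at the end of the second leg at about 10 N. I then backed off and lifted clear, with the contact force back near zero.
- **Final position:** The last top picture puts the knob at x = 35.8 mm, y = 40.5 mm in the selector frame, against a target of 35 and 41.5 mm. Between the first and last pictures it moved 76.1 mm in y, where the second leg is 76.5 mm long.
- **Bystanders:** In the last pictures the knob looks upright and still. The stopper and timer look unmoved by eye; I did not measure them, and the other bystanders were outside the cropped views.
- **Disagreements:** The two cameras differed by about 8 mm on the selector's y position, so I relied mainly on the top view. My own reading of the slot's end edge was about 3 mm short of its stated place, so the stall forces are the firmer evidence that the knob is home.

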